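Clear the doorway and latch the parts cabinet

ROBOT

A 6-joint arm with a two-finger parallel gripper is mounted at the origin on the work surface. World frame = base frame: x ahead of the robot, y to its left, z up, the work surface at z = 0. Lengths are in mm, angles in rad, forces in N, time in s.
With the tool pointing down it reaches from about 400 to 925 mm from the base axis. Payload 12.5 kg.
Tool frame: the origin (TCP) lies at the centre of the arm's flange, where the gripper is bolted on; the fingertips stand 190 mm ahead of it and the grasp point (between the pads) lies 171 mm ahead of it; z points along the fingers, y is the line along which they close (so a half turn about z gives the same grasp; the last joint's range is limited). The gripper opens to 95 mm and grips with 3 to 60 N. Pads are 20 mm wide; open, the fingers measure 119 mm over their backs; the gripper's body (75 mm by 180 mm) begins 59 mm behind the grasp point.
Start: joints at [-0.106, 0.491, 1.559, -0, 1.092, -0.106], TCP at [625, 0.023, 404.761] pointing down, gripper open.
Joint ranges: [-3.1, 3.1], [-0.84, 2.19], [0.05, 2.79], [-1.13, 4.28], [0.06, 2.93], [-2.69, 2.69]. Speed limits (rad/s): [2.22, 2.22, 2.79, 3.14, 3.14, 3.14].

INTERFACE

Orientations are given as [roll, pitch, yaw] about the fixed x, y, z axes, in that order (R = Rz(yaw) Ry(pitch) Rx(roll)).
In Python, from cell import env, read_camera, search_frame, cut_out gives the robot as it stands. The module is installed in compiled form; this text tells all that it offers.
- The arm moves only by the tool move_arm, never from a script. Its argument "commands" is a list of rows, each a list of 3 entries, a list of its own where there are three numbers: the shift along the world's x, y, z normalised to -1 to 1, where 1 is 0.03 m, then the turn about the world's z normalised to -1 to 1, where 1 is 0.08 rad, then the opening, from -1 (shut) to 1 (fully open), so that 0 is half open. A call has 1 to 20 rows; each row shifts and turns the commanded pose from where the row before left it; what a row does not reach is not made up. A row lasts 1/12 s, in which the tool goes at most 41.7 mm and 7.16 degrees, less where a joint would pass 70% of its speed; a pose out of reach is approached as far as the arm can. A call with a number of a shift or a turn outside -1 to 1 is refused whole. A call with a gripper value outside its range is refused whole. The fingers move at their own pace and stop on an object; the grip force is fixed at half the most. Time passes only in rows, so rows that do not move let the fingers close. It gives the time, the measured TCP pose, the force, the opening and the grip force at its end, in the units of the state.
- env.state(): the state, without advancing time (a new reading comes with each control period).
- read_camera(name): name is "scene" or "side" or "wrist"; returns a dict with "image" (400x640x3 uint8, red, green, blue), "fx", "fy", "cx", "cy" (pixels), "rvec" (rotation vector, rad) and "tvec" (3), from world to camera coordinates, as OpenCV has them. Camera axes: x right, y down, z forward; pixel columns grow to the right and rows downward; lengths in mm; the calibration is good to about 2 mm. A picture is of the moment at which its call begins. There is no depth.
- env.job_done(): hands the job in; it is judged then, once.
Trained networks look in a picture, given as the dict that the camera call returned (one of the last four; its "shot" number tells which), for a name from the list of things; names that differ only in an ending like _2 or _b are one class to them, and where a whole thing is asked for, a point or a joint stands for the part that bears it (a point fixed in the world has none). Each returns a list of dicts, best first, with "confidence" (0 to 1); they miss things now and then, are a little off and sometimes report something else, mostly with a low value. They report only what shows in the picture. A call takes as long as a camera call. They do not tell look-alikes from the thing itself.
- search_frame(thing, picture): "at" ([column, row] in pixels, amid what is visible of it).
- cut_out(thing, picture): "region" (400x640 bool, what is visible of it) and "at" ([column, row] in pixels, amid what is visible of it).
The state is a dict: "t": time; "joints": joint angles; "qvel": joint speeds; "tau": joint torques, N m; "eef_pos": TCP position; "tcp_rot": TCP orientation; "ft_force": force on the tool from outside, world axes, zero at the start; "moment": the same for the moment, N m; "opening": opening from 0.0 (shut) to 1.0 (fully open); "grip_force": force on a finger pad.
Only numpy, scipy, OpenCV 4.12 (cv2) and the standard library are available. Lean on these libraries where they do the work, as an engineer would, in place of code of your own. Each camera call takes 0.05 s, during which the arm holds its last target. There are 200 camera calls.

TASK

The iron clevis is lying in the way of the little steel cabinet's open door. Put it in the wooden tray, then push the cabinet door shut until its sprung latch snaps behind the strike and the door stays shut by itself. Push gently, with no more than about 2 kg of force (20 N) on the cabinet, do not slam the door, and leave the mug, rivet tin and fence brackets where they are.

Things in the scene. Friction and masses are not known exactly. Their poses are not given: they have to be found in the camera images.
- cabinet: Grey sheet-steel cabinet fixed to the counter, 240 mm wide (y), 160 mm high, its box from x -66 to +75 mm. Origin: centre of its underside; z up. Its open front faces its own -x. Door hinged at the +y end on a vertical axis at x -89, y +120 mm; latch and strike at the -y end. Shut, the door's outer face lies at x = -95 mm.
- strike_mark (a point): Nominal middle of the strike: an upright steel lip, 9 x 17 x 40 mm, on a bracket outside the cabinet's -y side wall; cabinet axes. Lip and the door's rubber stop are one part in slotted holes: it really sits up to 9 mm off this mark along x (either way, not measured), so where the latch snaps and the door stops must be felt.
- door_hinge (a point): Point on the vertical hinge axis, 80 mm above the counter, fixed to the cabinet; its axes are the cabinet's. A sprung rubber plunger inside the cabinet (28 mm above the counter, 1 to 3 N) pushes an unlatched door ajar to 0.1 rad or more.
- door_push (a point): Best point to push, on the door's outer face: 195 mm from the hinge, 130 mm high. Moves with the door, door's axes: +x = closing push, -y = to the free edge. Panel 12 mm thick, free edge 235 mm from the hinge, 8 to 156 mm high; its face is 6 mm off the hinge axis. A knob stands 26 mm off the face 212 mm from the hinge, 45 mm high; the upper half is plain.
- door (a joint): Door angle in rad: 0 nominally shut, grows as it opens (towards the cabinet's -x). Starts at 1.0 to 1.3. Turns easily (friction 0.05 N m, damping 0.2 N m s). Latched, it stands between about -0.04 and +0.05, according to the strike.
- latch (a joint): How far the spring bolt is pushed into the door (m): 0 out, 0.007 riding over the strike. Bolt 22 mm high at 115 mm height, 19 mm out of the free edge, 30 degree bevel leading, square back. It meets the strike at 0.05 to 0.13 rad; pushing it over takes 9 to 14 N at door_push, more nearer the hinge; it snaps out about 2 mm before the door's stop.
- clevis: Black forged-iron clevis lying flat on the counter in front of the cabinet: a U of 11 mm bar, 52 mm wide (y) over two straight parallel legs, about 80 mm long (x -42 to +38), 22 mm high; round bow at -x, a 12 mm pin 62 mm long across the legs at x = +28 mm. Origin: underside, midway between the legs, near the centre of mass. 0.3 to 0.6 kg. Grip across the two legs (along y) at the origin.
- tray: Empty open wooden tray, fixed to the counter, 200 mm (x) by 220 mm (y) outside, 45 mm high, walls 8 mm, floor 8 mm thick. Origin: centre of its underside; z up.
- mug: Blue enamel mug, 84 mm across, 85 mm high, loose. Origin: centre of its underside. Leave alone.
- rivet_tin: Round copper tin, 72 mm across, 65 mm high, loose. Origin: centre of its underside. Leave alone.
- bracket_a: Galvanized L-shaped fence bracket, 100 x 40 mm foot (along its x), 60 mm high upright at its -x end, loose. Origin: centre of its foot's underside. Leave alone.
- bracket_b: A second bracket, the same. Leave alone.
Not all that is in view belongs to the job. There is more than one size of the clevis; the job needs the largest.

How it is judged:
By the outcome, as a careful person would: the job done as asked, in the order asked, and still so for the second after the job is handed in, with the robot touching nothing.
It also fails if it takes over 61 s, if anything falls off the work surface, if the arm or the gripper's body presses on something with over 40 N, if the wrist force passes 120 N, or if a joint passes its speed limit or range.

## Working session

There is one attempt and no reset: what is moved stays moved. The work goes in short steps, Python scripts to look and compute and a tool call to move; the robot and the scene stay as the last step left them, time stands still between calls to the robot, and variables do not carry over. Pictures are saved under pics/ and viewed, at most 10 in all, crops included, and the job is handed in when it is done.

Besides the shell and the picture viewer there is one more tool, called after ">>>" by a JSON object that holds its "op" and its "data". move_arm: Moves the arm, as the interface text tells. Its arguments: {"type":"object","properties":{"commands":{"type":"array","items":{"type":"array"}}},"required":["commands"]}

```bash
mkdir -p pics; cat > h.py <<'E'
import numpy as np, cv2
from cell import env, read_camera, search_frame, cut_out
def cam(p):
    K=np.array([[p["fx"],0,p["cx"]],[0,p["fy"],p["cy"]],[0,0,1]]);R=cv2.Rodrigues(np.array(p["rvec"],float))[0];return K,R,np.array(p["tvec"],float).ravel()
def ray(p,uv,z):
    K,R,t=cam(p);d=R.T@np.linalg.inv(K)@np.array([uv[0],uv[1],1.]);c=-R.T@t;return c+d*(z-c[2])/d[2]
def proj(p,X):
    K,R,t=cam(p);q=(K@(R@np.atleast_2d(X).T+t[:,None])).T;return q[:,:2]/q[:,2:]
def save(p,n,box=None,s=1):
    im=p["image"][:,:,::-1]
    if box: im=im[box[1]:box[3],box[0]:box[2]]
    cv2.imwrite("pics/"+n,cv2.resize(im,None,fx=s,fy=s,interpolation=cv2.INTER_CUBIC))
E
python3 - <<'E'
from h import *
ps={n:read_camera(n) for n in("scene","side","wrist")}
for n,p in ps.items():
    save(p,n+"0.png"); K,R,t=cam(p); print(n,(-R.T@t).round(),R[2].round(2),p["fx"])
    for th in("clevis","tray","cabinet","door_push","mug","rivet_tin","bracket_a"):
        print(th,[(round(r["confidence"],2),np.round(r["at"]).tolist(),ray(p,r["at"],10)[:2].round().tolist()) for r in search_frame(th,p)[:4]])
print(env.state()["tcp_rot"])
E
```

```text
scene [1341. -221.  997.] [-0.64  0.13 -0.76] 462.3559600798735
clevis [(0.95, [380.0, 212.0], [605.0, 119.0]), (0.63, [319.0, 228.0], [627.0, -57.0]), (0.54, [444.0, 261.0], [787.0, 231.0])]
tray [(0.74, [231.0, 200.0], [485.0, -277.0])]
cabinet [(0.73, [429.0, 163.0], [453.0, 315.0])]
door_push [(0.61, [373.0, 162.0], [420.0, 151.0])]
mug [(0.65, [222.0, 262.0], [686.0, -315.0])]
rivet_tin [(0.74, [323.0, 266.0], [744.0, -71.0]), (0.34, [372.0, 162.0], [416.0, 149.0])]
bracket_a [(0.96, [147.0, 255.0], [629.0, -502.0]), (0.77, [386.0, 265.0], [771.0, 83.0])]
side [ 295. -742.  974.] [ 0.27  0.59 -0.76] 414.5515291716716
clevis [(0.61, [326.0, 211.0], [620.0, -55.0]), (0.48, [304.0, 170.0], [631.0, 130.0])]
tray [(0.83, [320.0, 290.0], [495.0, -281.0])]
cabinet [(0.64, [259.0, 144.0], [542.0, 309.0])]
door_push []
mug [(0.9, [399.0, 260.0], [723.0, -293.0]), (0.3, [302.0, 170.0], [624.0, 130.0])]
rivet_tin [(0.9, [373.0, 194.0], [776.0, -59.0]), (0.46, [304.0, 168.0], [631.0, 135.0])]
bracket_a [(0.87, [414.0, 345.0], [633.0, -502.0]), (0.79, [348.0, 166.0], [763.0, 81.0])]
wrist [625.  73. 385.] [-0.   -0.26 -0.97] 293.38902469734194
clevis [(0.95, [299.0, 77.0], [601.0, 121.0]), (0.95, [314.0, 208.0], [618.0, -42.0])]
tray []
cabinet [(0.6, [161.0, 97.0], [433.0, 98.0])]
door_push [(0.66, [163.0, 97.0], [436.0, 98.0])]
mug []
rivet_tin [(0.71, [439.0, 226.0], [788.0, -67.0])]
bracket_a [(0.64, [428.0, 108.0], [758.0, 86.0])]
[3.14146077e+00 1.53631764e-05 1.57084331e+00]
```

View pics/scene0.png

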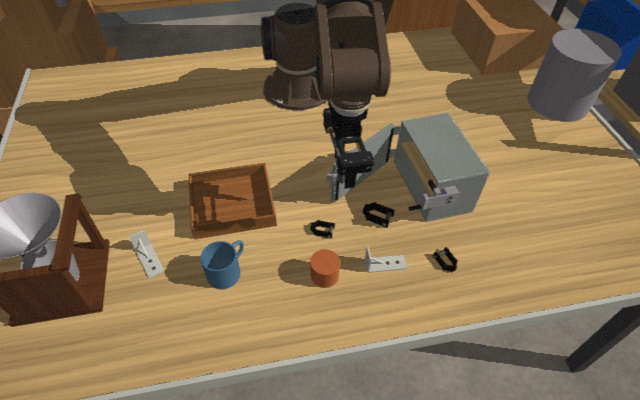

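View pics/wrist0.png

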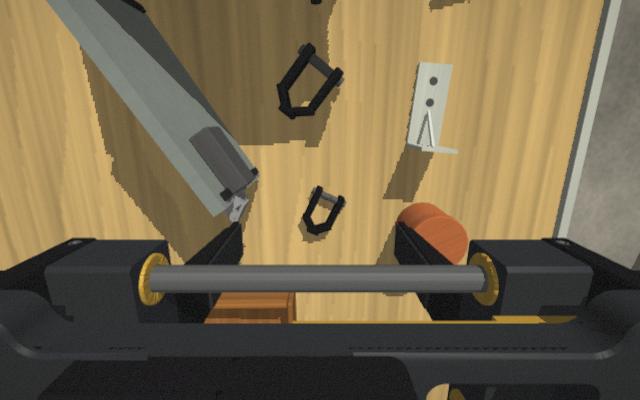

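View pics/side0.png

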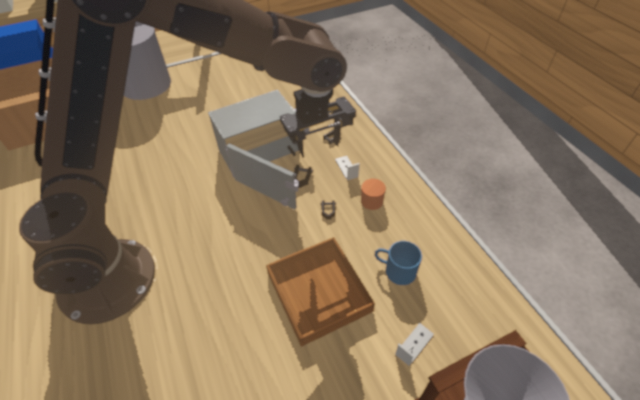

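The scene shows three clevises: (380,212), which lies in front of the cabinet and looks largest, (319,228), which is small, and (444,261), also small. The door stands open towards the robot, with its free edge near (333,190). I'll check these in one close crop and measure the sizes.

```bash
python3 - <<'E'
from h import *
p=read_camera("scene"); w=read_camera("wrist")
save(p,"c1.png",(310,100,500,240),4)
for n,q in(("s",p),("w",w)):
    for r in cut_out("clevis",q)[:4]:
        v,u=np.nonzero(r["region"]); X=np.array([ray(q,(a,b),12)[:2] for a,b in zip(u,v)],np.float32)
        (c,s,a)=cv2.minAreaRect(X); print(n,round(r["confidence"],2),np.round(r["at"]),np.round(c),np.round(s),round(a,1),len(u))
E
```

```text
s 0.84 [379. 208.] [610. 106.] [82. 70.] 52.0 489
s 0.74 [324. 228.] [631. -52.] [60. 50.] 67.1 266
s 0.66 [443. 262.] [788. 233.] [65. 47.] 12.5 305
w 0.71 [312. 208.] [628. -48.] [63. 45.] 66.3 824
w 0.6 [299.  72.] [608. 111.] [82. 63.] 49.9 1984
```

View pics/c1.png

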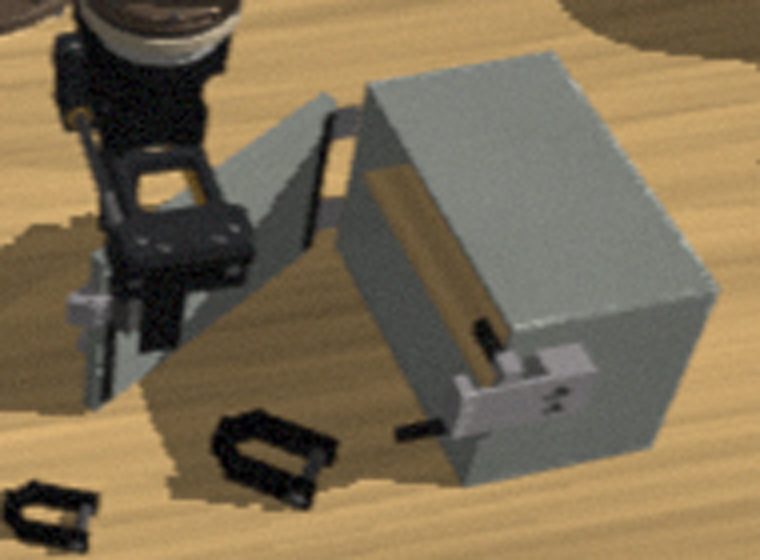

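The crop confirms it: the clevis at (380,212) is the largest, about 82×63 mm, against 63×45 mm for the other two. It lies within the door's swing. Next I need the cabinet and door geometry.

```bash
python3 - <<'E'
from h import *
from scipy.optimize import least_squares
p=read_camera("scene"); s=read_camera("side")
obs=np.array([(368,88),(552,52),(716,290),(512,330),(466,486),(652,446)])/4.+[310,100]
loc=np.array([(-66,120,160),(75,120,160),(75,-120,160),(-66,-120,160),(-66,-120,0),(75,-120,0)],float)
def T(q,L):
    c,s_=np.cos(q[2]),np.sin(q[2]);L=np.atleast_2d(L);return np.c_[q[0]+c*L[:,0]-s_*L[:,1],q[1]+s_*L[:,0]+c*L[:,1],L[:,2]]
f=least_squares(lambda q:(proj(p,T(q,loc))-obs).ravel(),[480,310,1.9]);q=f.x
print("cab",q.round(3),np.degrees(q[2]).round(1),"res",np.abs(f.fun).max().round(2))
H=T(q,[-89,120,80])[0];print("hinge",H.round(),"strike side",T(q,[-89,-120,0])[0].round())
# door: free edge outer/inner; from crop bottom corner (93,408), top right at hinge
fe=np.array((93,408))/4.+[310,100]
def D(a,r,off,z): # angle a: closed direction local -y, opening to -x
    d=np.array([-np.sin(a),-np.cos(a)]);n=np.array([-np.cos(a),np.sin(a)]) # outer normal
    xy=np.array([-89,120])+d*r+n*off;return T(q,[xy[0],xy[1],z])[0]
for a in(.9,1.0,1.1,1.2,1.3,1.4):
    print(a,[proj(p,D(a,r,o,z))[0].round(1).tolist() for r,o,z in((235,6,8),(235,-6,8),(235,-6,156))],D(a,235,0,0)[:2].round(),D(a,195,6,0)[:2].round())
print("obs",fe)
im=p["image"].copy()
np.save("cab.npy",q)
for n,pp in(("scene",p),("side",s)):
    im=pp["image"][:,:,::-1].copy()
    for u in proj(pp,T(q,loc)): cv2.circle(im,tuple(int(x) for x in u.round()),2,(0,0,255),-1)
    for a in(1.0,1.2):
        for z in(8,156):
            u=[tuple(int(x) for x in proj(pp,D(a,r,-6,z))[0].round()) for r in(0,235)]
            cv2.line(im,u[0],u[1],(0,0,255) if a==1 else (255,0,0),1)
    b=(310,100,500,240) if n=="scene" else (190,70,390,230)
    cv2.imwrite(f"pics/o_{n}.png",cv2.resize(im[b[1]:b[3],b[0]:b[2]],None,fx=2 if 1 else 4,fy=2))
a=cv2.imread("pics/o_scene.png");b=cv2.imread("pics/o_side.png");c=np.zeros((320,a.shape[1]+b.shape[1],3),np.uint8);c[:a.shape[0],:a.shape[1]]=a;c[:b.shape[0],a.shape[1]:]=b;cv2.imwrite("pics/o.png",c)
for n in(p,s):
    for th in("tray","mug","rivet_tin","bracket_a"):
        for r in cut_out(th,n)[:2]:
            if r["confidence"]<.5: continue
            v,u=np.nonzero(r["region"]);z={"tray":45,"mug":40,"rivet_tin":65,"bracket_a":2}[th]
            X=np.array([ray(n,(a,b),z)[:2] for a,b in zip(u,v)],np.float32);m=cv2.minAreaRect(X);print(th,np.round(m[0]),np.round(m[1]),round(m[2]),X.min(0).round(),X.max(0).round())
E
```

```text
cab [532.822 290.543   1.634] 93.6 res 1.48
hinge [419. 194.  80.] strike side [658. 209.   0.]
0.9 [[340.7, 208.3], [344.3, 210.4], [347.7, 173.3]] [576.  20.] [545.  45.]
1.0 [[334.0, 204.0], [337.3, 206.3], [340.1, 169.1]] [558.   5.] [529.  33.]
1.1 [[328.1, 199.2], [331.1, 201.7], [333.2, 164.4]] [538.  -8.] [513.  23.]
1.2 [[322.9, 194.2], [325.5, 196.8], [327.0, 159.4]] [518. -19.] [495.  15.]
1.3 [[318.5, 188.8], [320.6, 191.6], [321.7, 154.1]] [496. -28.] [477.   8.]
1.4 [[314.8, 183.3], [316.6, 186.2], [317.3, 148.6]] [473. -34.] [458.   3.]
obs [333.25 202.  ]
mug [ 709. -318.] [102. 135.] 83 [ 640. -366.] [ 778. -261.]
rivet_tin [782. -76.] [ 69. 103.] 79 [ 730. -115.] [834. -37.]
bracket_a [ 615. -506.] [150.  41.] 22 [ 541. -549.] [ 688. -465.]
bracket_a [750.  87.] [100.  72.] 81 [708.  34.] [785. 136.]
tray [ 489. -285.] [207. 238.] 1 [ 385. -404.] [ 594. -165.]
mug [ 718. -313.] [124. 121.] 89 [ 657. -374.] [ 778. -250.]
rivet_tin [751. -95.] [117.  69.] 59 [ 704. -148.] [801. -41.]
bracket_a [ 638. -495.] [105.  47.] 21 [ 585. -532.] [ 691. -461.]
bracket_a [773.  85.] [102.  64.] 86 [738.  36.] [805. 136.]
```

View pics/o.png

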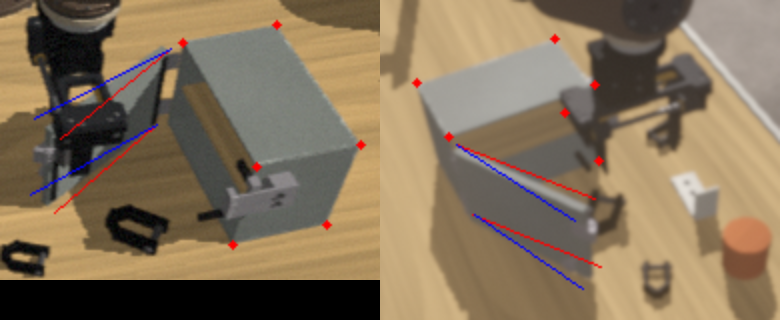

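The cabinet sits at about (533,291), yaw 1.634, and the overlay matches both views. The door is at about 1.05 rad. I'll go above the clevis at (609,109), with its legs along roughly 50°.

>>> {"op": "move_arm", "data": {"commands": [[[-0.06,0.4,-0.39],-0.97,1],[[-0.06,0.4,-0.39],-0.97,1],[[-0.06,0.4,-0.39],-0.97,1],[[-0.06,0.4,-0.39],-0.97,1],[[-0.06,0.4,-0.39],-0.97,1],[[-0.06,0.4,-0.39],-0.97,1],[[-0.06,0.4,-0.39],-0.97,1],[[-0.06,0.4,-0.39],-0.97,1],[[-0.06,0.4,-0.39],-0.97,1],[[0,0,0],0,1],[[0,0,0],0,1]]}}

```text
t: 2.82
eef_pos: [608.8, 108.3, 299.3]
tcp_rot: [-3.141, 0.001, 0.876]
ft_force: [1.0, 0.2, 0.1]
opening: 0.999
grip_force: 0.0
```

```bash
python3 - <<'E'
from h import *
s=env.state();print(s["t"],s["eef_pos"],s["tcp_rot"],s["ft_force"])
w=read_camera("wrist")
im=w["image"][:,:,::-1].copy()
for r in cut_out("clevis",w)[:2]:
    v,u=np.nonzero(r["region"]); X=np.array([ray(w,(a,b),11)[:2] for a,b in zip(u,v)],np.float32)
    m=cv2.minAreaRect(X); print(r["confidence"],r["at"],np.round(m[0]),np.round(m[1]),m[2],X.mean(0))
g=np.array(s["eef_pos"])-[0,0,171]
def fr(o,a,l): c,s_=np.cos(a),np.sin(a);return [o[0]+c*l[0]-s_*l[1],o[1]+s_*l[0]+c*l[1],l[2]]
# overlay hypothesised clevis outline from best rect
r=cut_out("clevis",w)[0]
for (o,a,col) in(((609,109),np.radians(50),(0,0,255)),):
    for l in((-42,0),(38,0),(28,-31),(28,31),(-15,26),(-15,-26),(38,26),(38,-26)):
        x=proj(w,fr(o,a,(*l,11)))[0];cv2.circle(im,tuple(int(t) for t in x.round()),3,col,-1)
cv2.imwrite("pics/w1.png",im)
E
```

```text
2.8167 [608.82972562 108.25667373 299.25859936] [-3.14112031e+00  6.73024873e-04  8.75848337e-01] [0.96276269 0.19014291 0.09611099]
0.74 [333.2, 187.5] [609. 108.] [83. 62.] 52.87887191772461 [610.9196  112.32158]
0.61 [416.0, 309.4] [610. -49.] [43. 16.] 82.71857452392578 [611.6092   -50.453144]
```

View pics/w1.png

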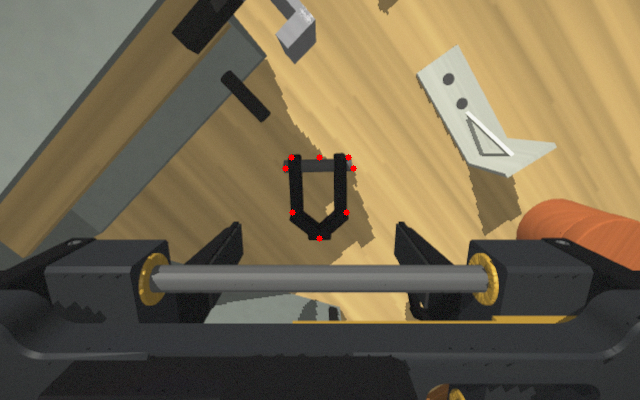

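The overlay matches the clevis: bow at (319,238), pin at (319,165). Now I'll descend and grip.

>>> {"op": "move_arm", "data": {"commands": [[[0,0,-0.5],0,1],[[0,0,-0.6],0,1],[[0,0,-0.6],0,1],[[0,0,-0.6],0,1],[[0,0,-0.5],0,1],[[0,0,-0.4],0,1],[[0,0,-0.3],0,1],[[0,0,0],0,1],[[0,0,0],0,-1],[[0,0,0],0,-1],[[0,0,0],0,-1],[[0,0,0],0,-1],[[0,0,0],0,-1],[[0,0,0],0,-1],[[0,0,0],0,-1],[[0,0,0],0,-1]]}}

```text
t: 4.3
eef_pos: [608.8, 108.1, 194.6]
tcp_rot: [3.141, -0.0, 0.872]
ft_force: [-0.5, -0.3, 1.4]
opening: 0.549
grip_force: 29.8
```

>>> {"op": "move_arm", "data": {"commands": [[[0,0,0.4],0,-1],[[0,0,0.8],0,-1],[[0,0,0.8],0,-1],[[0,0,0.8],0,-1],[[0,0,0.8],0,-1],[[0,0,0.8],0,-1],[[0,0,0.8],0,-1],[[0,0,0.8],0,-1],[[0,0,0.4],0,-1],[[0,0,0],0,-1]]}}

```text
t: 5.13
eef_pos: [608.6, 108.0, 389.9]
tcp_rot: [3.138, -0.003, 0.872]
ft_force: [-0.2, 0.2, -4.1]
opening: 0.546
grip_force: 29.8
```

>>> {"op": "move_arm", "data": {"commands": [[[-0.1,-0.4,0],0,-1],[[-0.25,-0.85,0],0,-1],[[-0.25,-0.85,0],0,-1],[[-0.25,-0.85,0],0,-1],[[-0.25,-0.85,0],0,-1],[[-0.25,-0.85,0],0,-1],[[-0.25,-0.85,0],0,-1],[[-0.25,-0.85,0],0,-1],[[-0.25,-0.85,0],0,-1],[[-0.25,-0.85,0],0,-1],[[-0.25,-0.85,0],0,-1],[[-0.25,-0.85,0],0,-1],[[-0.25,-0.85,0],0,-1],[[-0.25,-0.85,0],0,-1],[[-0.25,-0.85,0],0,-1],[[-0.25,-0.85,0],0,-1],[[0,0,0],0,-1],[[0,0,0],0,-1]]}}

```text
t: 6.63
eef_pos: [492.3, -287.7, 385.1]
tcp_rot: [-3.139, 0.0, 0.87]
ft_force: [-0.7, 0.2, -3.8]
opening: 0.55
grip_force: 29.8
```

```bash
python3 - <<'E'
from h import *
s=env.state();print(s["t"],s["eef_pos"],s["opening"],s["ft_force"])
p=read_camera("side");save(p,"s2.png",(190,70,450,370),2)
r=cut_out("tray",p)
for r in cut_out("tray",p)[:1]:
    v,u=np.nonzero(r["region"]);X=np.array([ray(p,(a,b),45)[:2] for a,b in zip(u,v)],np.float32);print(cv2.minAreaRect(X))
E
```

```text
6.6333 [ 492.29056734 -287.69839851  385.11145908] 0.5502251466056446 [-0.68449877  0.17826325 -3.77993962]
((489.3370056152344, -285.65423583984375), (205.41714477539062, 234.61782836914062), 0.8874694108963013)
```

View pics/s2.png

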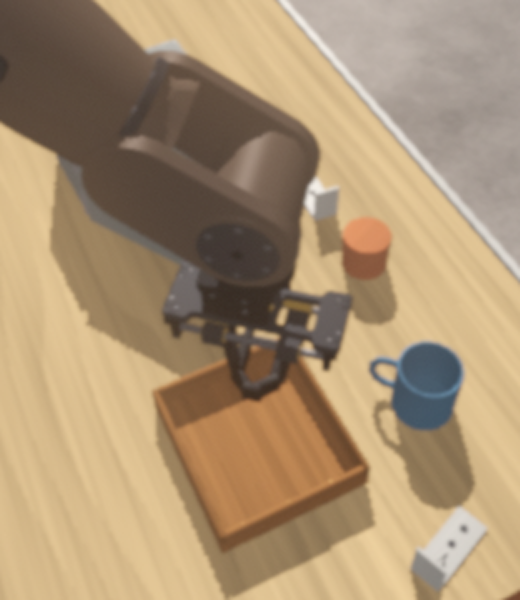

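The clevis is held at crop pixel (262,375), over the tray. Next I'll lower it, release and lift clear.

>>> {"op": "move_arm", "data": {"commands": [[[0,0,-0.4],0,-1],[[0,0,-0.8],0,-1],[[0,0,-0.8],0,-1],[[0,0,-0.8],0,-1],[[0,0,-0.8],0,-1],[[0,0,-0.8],0,-1],[[0,0,-0.6],0,-1],[[0,0,-0.5],0,-1],[[0,0,-0.3],0,-1],[[0,0,-0.2],0,-1],[[0,0,0],0,-1],[[0,0,0],0,-1]]}}

```text
t: 7.78
eef_pos: [493.5, -286.2, 206.8]
tcp_rot: [3.141, -0.0, 0.873]
ft_force: [0.1, 0.0, -3.8]
opening: 0.55
grip_force: 29.8
```

>>> {"op": "move_arm", "data": {"commands": [[[0,0,0],0,0.4],[[0,0,0],0,0.5],[[0,0,0],0,0.5],[[0,0,0],0,0.5],[[0,0,0],0,0.5],[[0,0,0.4],0,0.5],[[0,0,0.8],0,0.5],[[0,0,0.9],0,0],[[0,0,0.9],0,-1],[[0,0,0.9],0,-1],[[0,0,0.9],0,-1],[[0,0,0.9],0,-1],[[0,0,0.9],0,-1],[[0,0,0.4],0,-1],[[0,0,0],0,-1]]}}

```text
t: 9.03
eef_pos: [493.1, -286.3, 420.4]
tcp_rot: [3.136, -0.0, 0.872]
ft_force: [-0.5, 0.4, 0.5]
opening: 0.246
grip_force: 0.0
```

```bash
python3 - <<'E'
from h import *
q=np.load("cab.npy")
s=env.state();print(s["t"],s["eef_pos"],s["opening"],s["joints"],s["tcp_rot"])
p=read_camera("side");c=read_camera("scene");a=p["image"][70:370,190:450,::-1];b=c["image"][100:400,130:510,::-1]
cv2.imwrite("pics/s3.png",np.hstack([a,b]))
def P(a,r,off):
    l=np.array([-89,120])+r*np.array([-np.sin(a),-np.cos(a)])+off*np.array([-np.cos(a),np.sin(a)])
    C,S=np.cos(q[2]),np.sin(q[2]);return (q[:2]+[C*l[0]-S*l[1],S*l[0]+C*l[1]]).round(1)
for a in(1.1,1.05,1.,.8,.6,.4,.3,.2,.1,.05,0,-.05): print(a,"face195",P(a,195,6),"off40",P(a,195,46),"free",P(a,235,0),"push yaw deg",round(np.degrees(q[2]-a),1))
E
```

```text
9.0333 [ 493.0934198  -286.28577422  420.35352758] 0.2462817525923604 [-6.41860729e-01  3.96396905e-01  1.67738040e+00 -2.12287103e-05
  1.06204637e+00  5.65313428e-02] [ 3.13583183e+00 -3.07383154e-04  8.72415427e-01]
1.1 face195 [512.8  23.2] off40 [478.4   2.9] free [538.4  -8.1] push yaw deg 30.6
1.05 face195 [521.3  28.1] off40 [487.9   6.1] free [548.3  -1.9] push yaw deg 33.5
1.0 face195 [529.4  33.5] off40 [497.2   9.8] free [558.    4.8] push yaw deg 36.3
0.8 face195 [559.1  58.7] off40 [532.3  29. ] free [592.8  36.3] push yaw deg 47.8
0.6 face195 [583.2  89.3] off40 [562.8  54.9] free [620.7  74. ] push yaw deg 59.3
0.4 face195 [600.8 124.1] off40 [587.6  86.3] free [640.5 116.5] push yaw deg 70.7
0.3 face195 [606.9 142.6] off40 [597.5 103.7] free [647.2 139. ] push yaw deg 76.4
0.2 face195 [611.1 161.6] off40 [605.6 122. ] free [651.5 162.1] push yaw deg 82.2
0.1 face195 [613.4 181. ] off40 [611.9 141. ] free [653.5 185.5] push yaw deg 87.9
0.05 face195 [613.8 190.7] off40 [614.3 150.7] free [653.7 197.3] push yaw deg 90.8
0 face195 [613.7 200.5] off40 [616.2 160.6] free [653.2 209. ] push yaw deg 93.6
-0.05 face195 [613.1 210.2] off40 [617.7 170.5] free [652.2 220.7] push yaw deg 96.5
```

View pics/s3.png

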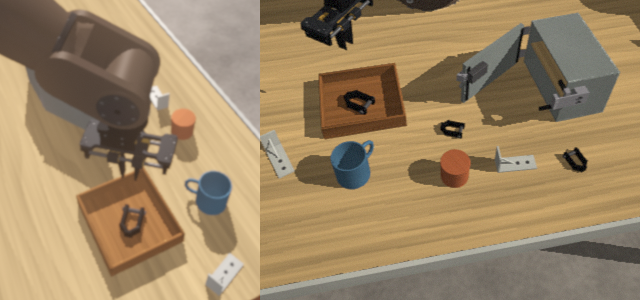

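The clevis lies in the tray at (360,102) in the right half; the doorway is clear. Next I'll take the shut fingers to the outer side of the door, with tool x along the push.

>>> {"op": "move_arm", "data": {"commands": [[[-0.04,0.5,0],-0.3,-1],[[-0.04,0.8,0],-0.3,-1],[[-0.04,0.8,0],-0.3,-1],[[-0.04,0.8,0],-0.3,-1],[[-0.04,0.8,0],-0.3,-1],[[-0.04,0.8,0],-0.3,-1],[[-0.04,0.8,0],-0.3,-1],[[-0.04,0.8,0],-0.3,-1],[[-0.04,0.8,0],-0.3,-1],[[-0.04,0.8,0],-0.3,-1],[[-0.04,0.8,0],-0.3,-1],[[-0.04,0.8,0],-0.3,-1],[[0,0.2,0],0,-1],[[0,0,0],0,-1]]}}

```text
t: 10.3
eef_pos: [478.7, -0.4, 415.6]
tcp_rot: [-3.14, 0.001, 0.587]
ft_force: [1.5, -0.9, 0.5]
opening: 0.004
grip_force: 0.0
```

>>> {"op": "move_arm", "data": {"commands": [[[0,0,-0.4],0,-1],[[0,0,-0.7],0,-1],[[0,0,-0.7],0,-1],[[0,0,-0.7],0,-1],[[0,0,-0.7],0,-1],[[0,0,-0.4],0,-1],[[0,0,-0.2],0,-1],[[0,0,0],0,-1],[[0,0,0],0,-1]]}}

```text
t: 11.05
eef_pos: [479.1, -2.1, 302.5]
tcp_rot: [-3.141, 0.0, 0.584]
ft_force: [-0.8, 0.1, 0.6]
opening: 0.006
grip_force: 0.0
```

```bash
python3 - <<'E'
from h import *
p=read_camera("scene");save(p,"s4.png",(300,80,500,240),4)
print(search_frame("door_push",p)[:2])
E
```

```text
[{'at': [359.0, 163.1], 'confidence': 0.64}]
```

View pics/s4.png

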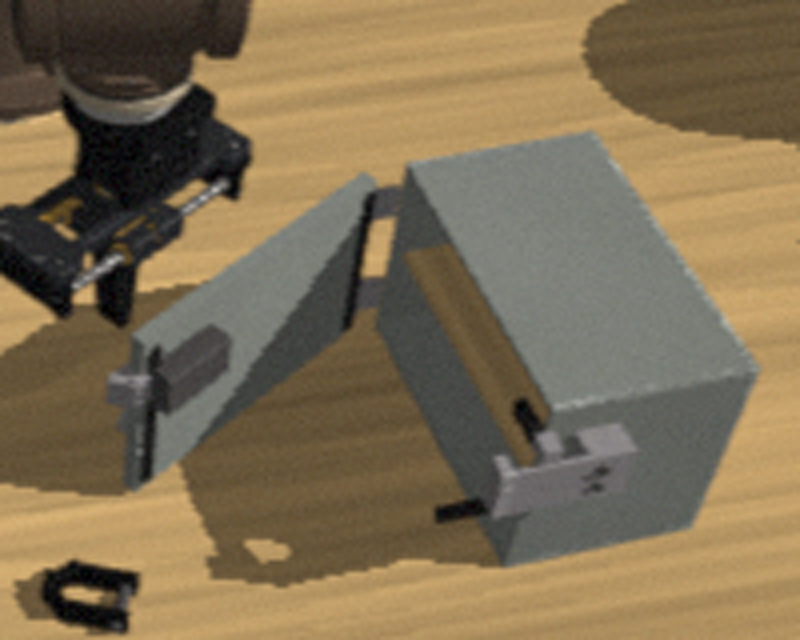

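The fingers hang just in front of the door's outer face near the free edge (115,300). Next: approach and start the arc.

>>> {"op": "move_arm", "data": {"commands": [[[0.19,0.14,0],0,-1],[[0.19,0.14,0],0,-1],[[0.19,0.14,0],0,-1],[[0.19,0.14,0],0,-1],[[0.1,0.07,0],0,-1],[[0.1,0.07,0],0,-1],[[0.1,0.07,0],0,-1],[[0.1,0.07,0],0,-1],[[0.1,0.07,0],0,-1]]}}

```text
t: 11.9
eef_pos: [516.9, 26.0, 302.4]
tcp_rot: [3.142, 0.0, 0.584]
ft_force: [-0.7, -1.5, 0.2]
opening: 0.003
grip_force: 0.3
```

>>> {"op": "move_arm", "data": {"commands": [[[0.12,0.1,0],0.31,-1],[[0.12,0.1,0],0.31,-1],[[0.12,0.1,0],0.31,-1],[[0.12,0.1,0],0.31,-1],[[0.12,0.1,0],0.31,-1],[[0.12,0.1,0],0.31,-1],[[0.12,0.1,0],0.31,-1],[[0.12,0.1,0],0.31,-1],[[0.12,0.1,0],0.31,-1]]}}

```text
t: 12.65
eef_pos: [549.4, 53.2, 302.4]
tcp_rot: [-3.141, 0.0, 0.81]
ft_force: [-1.6, -0.1, 0.4]
opening: 0.005
grip_force: 0.3
```

>>> {"op": "move_arm", "data": {"commands": [[[0.1,0.1,0],0.3,-1],[[0.1,0.1,0],0.3,-1],[[0.1,0.1,0],0.3,-1],[[0.1,0.1,0],0.3,-1],[[0.1,0.1,0],0.3,-1],[[0.1,0.1,0],0.3,-1],[[0.1,0.1,0],0.3,-1],[[0.1,0.1,0],0.3,-1],[[0.1,0.1,0],0.3,-1]]}}

```text
t: 13.4
eef_pos: [576.4, 80.1, 302.4]
tcp_rot: [3.142, 0.0, 1.026]
ft_force: [-0.5, -0.0, 0.5]
opening: 0.008
grip_force: 0.3
```

>>> {"op": "move_arm", "data": {"commands": [[[0.08,0.14,0],0.31,-1],[[0.08,0.14,0],0.31,-1],[[0.08,0.14,0],0.31,-1],[[0.08,0.14,0],0.31,-1],[[0.08,0.14,0],0.31,-1],[[0.08,0.14,0],0.31,-1],[[0.08,0.14,0],0.31,-1],[[0.08,0.14,0],0.31,-1]]}}

```text
t: 14.07
eef_pos: [595.5, 113.9, 302.4]
tcp_rot: [-3.141, 0.0, 1.225]
ft_force: [-0.5, -0.4, -0.1]
opening: 0.004
grip_force: 0.3
```

>>> {"op": "move_arm", "data": {"commands": [[[0.04,0.11,0],0.23,-1],[[0.04,0.11,0],0.23,-1],[[0.04,0.11,0],0.23,-1],[[0.04,0.11,0],0.23,-1],[[0.04,0.11,0],0.23,-1],[[0.04,0.11,0],0.23,-1],[[0.04,0.11,0],0.23,-1],[[0.04,0.11,0],0.23,-1]]}}

```text
t: 14.73
eef_pos: [605.0, 140.2, 302.4]
tcp_rot: [-3.141, 0.0, 1.371]
ft_force: [0.3, -0.8, -0.3]
opening: 0.006
grip_force: 0.2
```

```bash
python3 - <<'E'
from h import *
s=env.state();print(s["t"],s["eef_pos"],s["ft_force"],s["tcp_rot"])
p=read_camera("scene");d=read_camera("side");cv2.imwrite("pics/s5.png",np.hstack([cv2.resize(p["image"][80:240,330:500,::-1],None,fx=2.5,fy=2.5),cv2.resize(d["image"][60:220,200:360,::-1],None,fx=2.5,fy=2.5)])[:, :800])
E
```

```text
14.7333 [604.95304792 140.16459269 302.42716149] [ 0.32046833 -0.83272888 -0.27083112] [-3.14144083e+00  3.70339133e-05  1.37102863e+00]
```

>>> {"op": "move_arm", "data": {"commands": [[[0.02,0.07,0],0.13,-1],[[0.02,0.07,0],0.13,-1],[[0.02,0.07,0],0.13,-1],[[0.02,0.07,0],0.13,-1],[[0.02,0.07,0],0.13,-1],[[0.02,0.07,0],0.13,-1],[[0.02,0.07,0],0.13,-1],[[0.02,0.07,0],0.13,-1]]}}

```text
t: 15.5
eef_pos: [609.8, 156.8, 302.5]
tcp_rot: [3.141, 0.0, 1.453]
ft_force: [-0.9, -1.1, -0.6]
opening: 0.003
grip_force: 0.2
```

>>> {"op": "move_arm", "data": {"commands": [[[0.01,0.03,0],0.06,-1],[[0.01,0.03,0],0.06,-1],[[0.01,0.03,0],0.06,-1],[[0.01,0.03,0],0.06,-1],[[0,0.03,0],0.06,-1]]}}

```text
t: 15.92
eef_pos: [611.0, 161.2, 302.5]
tcp_rot: [3.141, -0.0, 1.477]
ft_force: [0.0, -1.3, 0.1]
opening: 0.006
grip_force: 0.2
```

>>> {"op": "move_arm", "data": {"commands": [[[0.005,0.03,0],0.06,-1],[[0.005,0.03,0],0.06,-1],[[0.005,0.03,0],0.06,-1],[[0,0.03,0],0.06,-1]]}}

```text
t: 16.25
eef_pos: [611.4, 164.8, 302.5]
tcp_rot: [3.141, -0.0, 1.496]
ft_force: [-0.1, -0.4, 0.3]
opening: 0.006
grip_force: 0.2
```

>>> {"op": "move_arm", "data": {"commands": [[[0.005,0.03,0],0.06,-1],[[0,0.03,0],0.06,-1],[[0,0.03,0],0.06,-1]]}}

```text
t: 16.5
eef_pos: [611.5, 167.5, 302.5]
tcp_rot: [3.142, 0.0, 1.511]
ft_force: [-0.4, -0.4, 0.3]
opening: 0.003
grip_force: 0.2
```

>>> {"op": "move_arm", "data": {"commands": [[[0.005,0.03,0],0.06,-1],[[0,0.03,0],0.06,-1],[[0,0.03,0],0.06,-1]]}}

```text
t: 16.75
eef_pos: [611.8, 170.1, 302.5]
tcp_rot: [3.141, 0.0, 1.525]
ft_force: [1.6, -2.6, -0.4]
opening: 0.007
grip_force: 0.9
```

Plunger contact is starting. From here I'll take smaller steps and read the force after each.

>>> {"op": "move_arm", "data": {"commands": [[[0,0.03,0],0.06,-1],[[0,0.03,0],0.06,-1]]}}

```text
t: 16.92
eef_pos: [611.7, 171.9, 302.5]
tcp_rot: [3.141, 0.0, 1.534]
ft_force: [1.1, -2.1, 0.8]
opening: 0.002
grip_force: 1.0
```

>>> {"op": "move_arm", "data": {"commands": [[[0,0.03,0],0.06,-1],[[0,0.03,0],0.06,-1]]}}

```text
t: 17.08
eef_pos: [611.7, 173.7, 302.5]
tcp_rot: [3.141, 0.0, 1.544]
ft_force: [2.1, -1.6, -0.6]
opening: 0.003
grip_force: 1.1
```

>>> {"op": "move_arm", "data": {"commands": [[[0,0.02,0],0.06,-1],[[0,0.02,0],0.06,-1]]}}

```text
t: 17.25
eef_pos: [611.7, 175.0, 302.5]
tcp_rot: [3.141, 0.0, 1.554]
ft_force: [3.2, -1.6, -0.2]
opening: 0.003
grip_force: 1.1
```

>>> {"op": "move_arm", "data": {"commands": [[[0.02,0.02,0],0.06,-1],[[0.02,0.02,0],0.06,-1]]}}

```text
t: 17.42
eef_pos: [612.5, 176.1, 302.3]
tcp_rot: [-3.14, 0.001, 1.563]
ft_force: [-4.0, -6.3, 1.6]
opening: 0.004
grip_force: 2.8
```

>>> {"op": "move_arm", "data": {"commands": [[[0.01,0.02,0],0.06,-1],[[0.01,0.02,0],0.06,-1],[[0,0.02,0],0.06,-1]]}}

```text
t: 17.67
eef_pos: [613.0, 177.5, 302.3]
tcp_rot: [-3.139, 0.001, 1.578]
ft_force: [-4.2, -7.7, 3.2]
opening: 0.005
grip_force: 3.9
```

>>> {"op": "move_arm", "data": {"commands": [[[0,0.02,0],0.06,-1],[[0,0.02,0],0.06,-1]]}}

```text
t: 17.83
eef_pos: [613.1, 178.6, 302.3]
tcp_rot: [-3.139, 0.001, 1.587]
ft_force: [-3.0, -8.8, 2.1]
opening: 0.005
grip_force: 4.2
```

The latch has met the strike at y≈176. Continuing gently.

>>> {"op": "move_arm", "data": {"commands": [[[0,0.02,0],0,-1],[[0,0.02,0],0.03,-1]]}}

```text
t: 18.0
eef_pos: [613.1, 179.7, 302.3]
tcp_rot: [-3.14, 0.001, 1.589]
ft_force: [-3.6, -8.5, 2.5]
opening: 0.003
grip_force: 4.5
```

>>> {"op": "move_arm", "data": {"commands": [[[0,0.02,0],0,-1],[[0,0.02,0],0.03,-1]]}}

```text
t: 18.17
eef_pos: [613.1, 180.8, 302.3]
tcp_rot: [-3.14, 0.002, 1.592]
ft_force: [-3.0, -9.6, 2.2]
opening: 0.004
grip_force: 4.9
```

>>> {"op": "move_arm", "data": {"commands": [[[0,0.02,0],0,-1],[[0,0.02,0],0.03,-1]]}}

```text
t: 18.33
eef_pos: [613.2, 181.9, 302.3]
tcp_rot: [-3.14, 0.002, 1.594]
ft_force: [-3.8, -10.4, 2.8]
opening: 0.006
grip_force: 5.3
```

>>> {"op": "move_arm", "data": {"commands": [[[0,0.02,0],0,-1],[[0,0.02,0],0.03,-1]]}}

```text
t: 18.5
eef_pos: [613.2, 183.0, 302.3]
tcp_rot: [-3.14, 0.002, 1.597]
ft_force: [-1.9, -11.4, 1.7]
opening: 0.005
grip_force: 5.7
```

>>> {"op": "move_arm", "data": {"commands": [[[0,0.02,0],0,-1],[[0,0.02,0],0.03,-1]]}}

```text
t: 18.67
eef_pos: [613.2, 184.1, 302.3]
tcp_rot: [-3.14, 0.002, 1.599]
ft_force: [-2.3, -12.5, 3.3]
opening: 0.002
grip_force: 6.2
```

>>> {"op": "move_arm", "data": {"commands": [[[0,0.02,0],0,-1],[[0,0.02,0],0.03,-1]]}}

```text
t: 18.83
eef_pos: [613.3, 185.2, 302.3]
tcp_rot: [-3.14, 0.002, 1.601]
ft_force: [0.3, -1.0, 0.5]
opening: 0.002
grip_force: 0.0
```

The force dropped, so the bolt has passed its peak. I'll feel on in small steps for the stop.

>>> {"op": "move_arm", "data": {"commands": [[[0,0.02,0],0,-1],[[0,0.02,0],0,-1]]}}

```text
t: 19.0
eef_pos: [613.3, 187.1, 302.3]
tcp_rot: [-3.14, 0.001, 1.601]
ft_force: [-2.4, -6.2, 1.5]
opening: 0.006
grip_force: 2.9
```

>>> {"op": "move_arm", "data": {"commands": [[[0,0.02,0],0,-1],[[0,0.02,0],0,-1]]}}

```text
t: 19.17
eef_pos: [613.2, 188.4, 302.3]
tcp_rot: [-3.14, 0.001, 1.602]
ft_force: [-1.5, -7.3, 1.7]
opening: 0.004
grip_force: 2.8
```

>>> {"op": "move_arm", "data": {"commands": [[[0,0.02,0],0,-1],[[0,0.02,0],0,-1]]}}

```text
t: 19.33
eef_pos: [613.2, 189.6, 302.3]
tcp_rot: [-3.14, 0.001, 1.602]
ft_force: [-1.2, -6.2, 1.7]
opening: 0.005
grip_force: 3.0
```

>>> {"op": "move_arm", "data": {"commands": [[[0,0.02,0],0,-1],[[0,0.02,0],0,-1]]}}

```text
t: 19.5
eef_pos: [613.3, 191.0, 302.3]
tcp_rot: [-3.141, 0.0, 1.601]
ft_force: [-0.3, 0.2, -0.1]
opening: 0.003
grip_force: 0.0
```

It was riding flat at about 6 N and the force has now gone to zero, so this is likely the snap. I'll feel for the stop.

>>> {"op": "move_arm", "data": {"commands": [[[0,0.02,0],0,-1],[[0,0.02,0],0,-1]]}}

```text
t: 19.67
eef_pos: [613.3, 192.2, 302.3]
tcp_rot: [-3.141, 0.001, 1.601]
ft_force: [-2.8, -3.4, 0.5]
opening: 0.004
grip_force: 1.9
```

>>> {"op": "move_arm", "data": {"commands": [[[0,0.02,0],0,-1]]}}

```text
t: 19.75
eef_pos: [613.3, 192.9, 302.3]
tcp_rot: [-3.141, 0.0, 1.601]
ft_force: [-2.5, -4.1, 1.3]
opening: 0.004
grip_force: 2.0
```

>>> {"op": "move_arm", "data": {"commands": [[[0,0.02,0],0,-1]]}}

```text
t: 19.83
eef_pos: [613.3, 193.5, 302.3]
tcp_rot: [-3.141, 0.0, 1.601]
ft_force: [-3.0, -4.0, 1.2]
opening: 0.004
grip_force: 2.0
```

>>> {"op": "move_arm", "data": {"commands": [[[0,0.02,0],0,-1]]}}

```text
t: 19.92
eef_pos: [613.2, 194.0, 302.3]
tcp_rot: [-3.141, 0.001, 1.602]
ft_force: [-2.7, -10.6, 1.1]
opening: 0.002
grip_force: 4.9
```

>>> {"op": "move_arm", "data": {"commands": [[[0,0.02,0],0,-1]]}}

```text
t: 20.0
eef_pos: [613.3, 194.2, 302.3]
tcp_rot: [-3.14, 0.002, 1.602]
ft_force: [-2.9, -13.9, 2.4]
opening: 0.002
grip_force: 6.7
```

The force rises steeply, so this is the stop, about 3 mm after the snap. I'll back off slowly, then withdraw and look.

>>> {"op": "move_arm", "data": {"commands": [[[0,-0.03,0],0,-1],[[0,-0.03,0],0,-1],[[0,-0.05,0],0,-1],[[0,-0.1,0],0,-1],[[0,-0.2,0],0,-1],[[0,-0.4,0],0,-1],[[0,-0.6,0],0,-1],[[0,-0.6,0],0,-1],[[0,-0.6,0],0,-1],[[0,0,0.7],0,-1],[[0,0,0.8],0,-1],[[0,0,0.8],0,-1],[[0,-0.5,0.5],0,-1],[[0,-0.8,0],0,-1],[[0,-0.8,0],0,-1],[[0,-0.8,0],0,-1],[[0,-0.5,0],0,-1],[[0,0,0],0,-1],[[0,0,0],0,-1]]}}

```text
t: 21.58
eef_pos: [613.4, 13.6, 386.5]
tcp_rot: [3.141, -0.0, 1.599]
ft_force: [0.4, 0.1, -0.2]
opening: 0.006
grip_force: 0.0
```

```bash
python3 - <<'E'
from h import *
p=read_camera("scene");d=read_camera("side")
a=cv2.resize(p["image"][90:290,120:520,::-1],None,fx=2,fy=2)
b=np.zeros((200,800,3),np.uint8);b[:,:400]=cv2.resize(d["image"][70:230,190:510,::-1],(400,200));b[:,400:]=cv2.resize(p["image"][110:220,370:500,::-1],(400,338))[:200] if 0 else cv2.resize(p["image"][130:205,370:520,::-1],(400,200))
cv2.imwrite("pics/s6.png",np.vstack([a,b]))
E
```

```text
(no output)
```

View pics/s6.png

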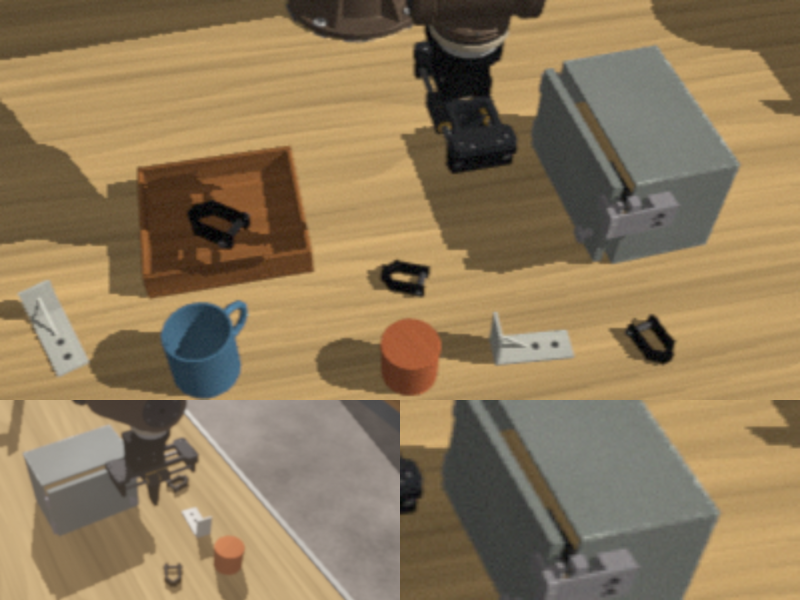

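The clevis is in the tray at (218,222), and the door is parallel to the box with its free edge at (617,195) by the strike. I'll check the angle numerically against the 0.1 rad that an unlatched door would spring to.

```bash
python3 - <<'E'
from h import *
q=np.load("cab.npy");p=read_camera("scene")
def P(a,r,off,z):
    l=np.array([-89,120])+r*np.array([-np.sin(a),-np.cos(a)])+off*np.array([-np.cos(a),np.sin(a)])
    C,S=np.cos(q[2]),np.sin(q[2]);return [q[0]+C*l[0]-S*l[1],q[1]+S*l[0]+C*l[1],z]
for a in(-.04,0,.05,.1,.15): print(a,[proj(p,P(a,235,o,156))[0].round(1).tolist() for o in(6,-6)],proj(p,P(a,0,6,156))[0].round(1))
im=cv2.cvtColor(p["image"],cv2.COLOR_RGB2GRAY)
for y in(178,184,188): print(y,im[y,405:440].tolist())
E
```

```text
-0.04 [[429.7, 183.9], [434.1, 182.8]] [391.3 123.4]
0 [[426.1, 184.6], [430.6, 183.7]] [391.3 123.4]
0.05 [[421.6, 185.3], [426.2, 184.6]] [391.2 123.3]
0.1 [[416.9, 185.8], [421.7, 185.3]] [391.2 123.2]
0.15 [[412.2, 186.2], [417.0, 185.8]] [391.2 123.1]
178 [63, 67, 62, 61, 66, 64, 63, 62, 63, 60, 67, 65, 67, 65, 61, 58, 61, 59, 83, 109, 129, 128, 129, 106, 69, 46, 72, 85, 87, 80, 88, 114, 127, 128, 125]
184 [61, 60, 63, 58, 62, 56, 59, 61, 62, 63, 59, 63, 65, 63, 58, 60, 63, 65, 61, 61, 62, 70, 93, 98, 99, 98, 73, 24, 22, 45, 73, 77, 80, 92, 101]
188 [62, 58, 62, 62, 61, 66, 63, 61, 64, 65, 61, 63, 65, 62, 64, 68, 71, 73, 64, 57, 68, 88, 77, 74, 65, 49, 30, 17, 50, 81, 104, 126, 135, 126, 109]
```

The door's free corner is at (426.5,184), which puts it at about 0.0 rad. It stayed there with nothing touching it, so it is latched.

```bash
python3 -c "
from cell import env
print(env.job_done())"
```

```text
the job is handed in; nothing more can be done
None
```

The largest clevis is in the tray and the cabinet door is latched shut at about 0 rad; the highest push force I read was about 14 N, and the mug, tin and brackets were not touched.

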